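# Open the vanity case and fit its earring carousel

### The arm

A 6-joint arm with a two-finger parallel gripper is mounted at the origin on the work surface. World frame = base frame: x ahead of the robot, y to its left, z up, the work surface at z = 0. Lengths are in m, angles in rad, forces in N, time in s.
With the tool pointing down it reaches from about 0.275 to 0.825 m from the base axis. Payload 4.9 kg.
Tool frame: the origin (TCP) lies on the front face of the gripper's body, between the roots of the fingers; the fingertips stand 73 mm ahead of it and the grasp point (between the pads) lies 54 mm ahead of it; z points along the fingers, x is the direction in which the jaws open and shut, and the axes are right-handed (so a half turn about z gives the same grasp; the last joint's range is limited). The gripper opens to 85 mm and grips with 20 to 120 N. Pads are 22 mm wide; open, the fingers measure 114 mm over their backs; the gripper's body (76 mm by 85 mm) begins 54 mm behind the grasp point. The pads swing forward as they close: fully open they stand 13 mm farther back than shut.
Start: joints at [1.118, 0.326, -0.193, 1.052, 0, 1.437], TCP at [0.172, 0.522, 0.304] pointing down, gripper open.
Joint ranges: [-2.65, 2.65], [-0.97, 1.79], [-1.3, 1.35], [-1.93, 2.1], [-1.47, 1.37], [-3.14, 3.14]. Speed limits (rad/s): [2.57, 2.57, 3.14, 3.14, 3.14, 3.14].

### API

Orientations are given as a unit quaternion [w, x, y, z].
In Python, from cell import get_state, imaging, manip, models gives the robot as it stands.
- The arm moves only by the shell command python3 -m handwheel 'ROWS' [FORCE]. ROWS is JSON, a list of rows, each a list of 7 numbers: the shift along the tool's x, y, z each as a share of 120 mm, from -1 to 1, then the turn, a rotation vector about the tool's x, y, z each as a share of 180 degrees, from -1 to 1, then the finger opening in mm, from 0 to 85.4. A call has 1 to 8 rows; each row shifts and turns the commanded pose from where the row before left it, along the tool's axes as they then stand; what a row does not reach is not made up. A row lasts 1/8 s, in which the tool goes at most 62.5 mm and 10.7 degrees, less where a joint would pass 70% of its speed; a pose out of reach is approached as far as the arm can. A call with a number of a shift or a turn outside -1 to 1 is refused whole. A call with a gripper value outside its range is refused whole. The fingers move at their own pace and stop on an object; FORCE is the grip in N (left out, the last holds). Time passes only in rows, so rows that do not move let the fingers close. It gives the time, the measured TCP pose, the force and the opening at its end, in the units of the state.
- get_state(): the state, without advancing time (a new reading comes with each control period).
- imaging.grab_frame(name): name is "side" or "top" or "wrist"; returns (picture, depth): 420x560x3 uint8, red, green, blue; 420x560 float32, m along the optical axis (not along the pixel's ray), 0 where there is no reading.
- imaging.camera_model(name): a dict with "K" (3x3 intrinsics, pixels), "D" ([k1, k2, p1, p2, k3] as OpenCV has them; the pictures are not rectified), "R" (3x3) and "t" (3): a world point X has camera coordinates R X + t. Camera axes: x right, y down, z forward; pixel columns grow to the right and rows downward; lengths in m; the calibration is good to about 2 mm. A picture is of the moment at which its call begins: read the wrist's pose just before it. camera_model takes no time and is no camera call; for the wrist camera it gives the pose at the moment of the call.
- manip.close_job(): hands the job in, once; it reports no verdict.
Trained networks look in the newest picture that a camera, given by its name, has taken for a name from the list of things; names that differ only in an ending like _2 or _b are one class to them, and where a whole thing is asked for, a point or a joint stands for the part that bears it (a point fixed in the world has none). Each returns a list of dicts, best first, with "confidence" (0 to 1); they miss things now and then, are a little off and sometimes report something else, mostly with a low value. They report only what shows in the picture. A call takes as long as a camera call. They do not tell look-alikes from the thing itself.
- models.silhouettes(thing, camera): "pixels" (420x560 bool, what is visible of it).
- models.place_of(thing, camera): "location" ([x, y, z] in m, in world coordinates, good to about 4 mm: a listed point, or the origin of a listed thing).
The state is a dict: "t": time; "joint_pos": joint angles; "qvel": joint speeds; "effort": joint torques, N m; "tcp_pos": TCP position; "eef_rot": TCP orientation; "contact_force": force on the tool from outside, world axes, zero at the start; "wrist_torque": the same for the moment, N m; "finger_gap": finger opening in m.
Only numpy, scipy, OpenCV 4.12 (cv2) and the standard library are available. Lean on these libraries where they do the work, as an engineer would, in place of code of your own. Each camera call takes 0.05 s, during which the arm holds its last target. There are 200 camera calls.

### The job

Lift the lid of the wooden vanity case by its handle and lay it back, without slamming, until it rests on its stop. Then fit the white earring carousel onto the square spindle inside the case, turned so that its bore matches, lower it (do not drop it) fully down, and let go. Leave the lid open, and leave the vase, the cream jar and the comb where they are.

Things in the scene. Friction and masses are not known exactly. Their poses are not given: they have to be found in the camera images.
- case: Wooden vanity case fixed to the table, 190 (x) by 210 (y) outside, 78 high without the lid, walls 6 thick; origin under its centre; its hinge lies along its +x side, its front faces its -x.
- lid (a joint): Angle of the case's lid in rad: 0 shut, 1.85 resting back on its stop (106 degrees, leaning away past upright). It falls shut if left before upright, back onto the stop if left past it.
- lid_hinge (a point): Middle of the lid's hinge line, which runs along the case's y axis, 95 towards +x from the case's centre and 78.5 above the table; axes as the case's. The lid is a flat dark wood board 190 x 210 x 10 that reaches from here to the case's front, weighing about 0.3 kg.
- lid_handle (a point): Middle of the steel bow handle on top of the lid: a round bar of 10 diameter, 100 long, parallel to the hinge, its axis 40 above the lid's top face. Lid shut: 155 in front of (case -x) and 50 above lid_hinge. Lid on its stop: about 91 behind and 135 above lid_hinge. Axes turn with the lid.
- spindle_seat (a point): Foot of the upright square steel spindle inside the case, at the case's centre, 10 above the table; hidden while the lid is shut. The spindle is 16 x 16, 42 high from this point, its top 8 tapering to 10 x 10. z is up; x and y are square to its flat sides and turn with it.
- spindle (a joint): Turn of the spindle about the vertical in rad, 0 square with the case. It turns stiffly.
- carousel: White plastic earring carousel, loose, about 0.18 kg: a square tray 100 x 100 x 8 with a square hub 42 x 42 in the middle, 70 high in all, and a square bore of 19 x 19 right through. Earrings up to 36 above its underside stand 30 or more from the axis. Origin under its centre; x and y square to tray, hub and bore. Any of the four quarter turns fits the spindle.
- vase: Bystander: white ceramic vase, 150 high, 84 wide, standing; origin under its centre.
- comb: Bystander: black wide-tooth comb, 180 x 45 x 6, lying flat; origin under its centre.
- jar: Bystander: small glass cream jar with white cap, 52 wide, 45 high, standing between the case and the carousel; origin under its centre.
There are look-alikes about, which are no part of the job. Leave any green or pink look-alike of the carousel alone.

How it is judged:
On the way, in this order (a step that is already met when the one before it is completed fails the run):
1. the lid rests open on its stop (value of joint lid above 1.8 rad), for 0.3 s.
2. the carousel is fully down on the spindle (z of carousel in the frame of spindle_seat below 0.004 m and horizontal distance between carousel and spindle_seat below 0.005 m and angle between carousel's own z axis and vertical below 0.06 rad), for 0.2 s.
At the end, for the whole second after the job is handed in: The lid rests on its stop (joint above 1.80 rad), and the carousel, released and at rest, is fully down on the spindle: its origin within 4 mm of the seat in height and 5 mm sideways, upright within 0.06 rad (all of step 2 and value of joint lid above 1.8 rad and velocity of joint lid below 0.1 rad/s and linear speed of carousel below 0.02 m/s); the robot touches nothing.
It fails at once if the lid slammed or swung faster than 4 rad/s (velocity of joint lid above 4 rad/s or velocity of joint lid below -4 rad/s).
It fails at once if the carousel dropped over the spindle (faster than 0.6 m/s within 30 mm of its axis) (horizontal distance between carousel and spindle_seat below 0.03 m and linear speed of carousel above 0.6 m/s).
It fails at once if the vase, jar or comb moved more than 30 mm (distance of any of vase, comb, jar from where it was at the start of the episode above 0.03 m).
It fails at once if a standing thing knocked over (angle between any of vase, jar's own z axis and vertical above 0.5 rad).
It also fails if it takes over 72 s, if anything falls off the work surface, if the arm or the gripper's body presses on something with over 40 N, if the wrist force passes 120 N, or if a joint passes its speed limit or range.

## Working session

There is one attempt and no reset: what is moved stays moved. The work goes in short steps, Python scripts to look and compute and a shell command to move; the robot and the scene stay as the last step left them, time stands still between calls to the robot, and variables do not carry over. Pictures are saved under pics/ and viewed, about 8 in all and at most 12, crops included, and the job is handed in when it is done.

```bash
ls; mkdir -p pics
python3 - <<'E'
from cell import get_state, imaging, models
import cv2,numpy as np
s=get_state();print(s['t'],s['tcp_pos'],s['eef_rot'])
ims=[]
for c in ("top","side"):
    p,d=imaging.grab_frame(c); cv2.imwrite(f"pics/{c}0.png",p[:,:,::-1])
    m=imaging.camera_model(c);print(c,np.round(m['K'],1).tolist(),np.round(-m['R'].T@m['t'],3))
    for th in ("case","lid_handle","lid_hinge","carousel","vase","jar","comb"):
        try: print(th,[(np.round(r['location'],3).tolist(),round(r['confidence'],2)) for r in models.place_of(th,c)])
        except Exception as e: print(th,e)
E
```

```text
pics
0.0 [0.17216976 0.52187746 0.3030989 ] [ 3.97357349e-04  8.10381943e-01  5.85901336e-01 -7.57115196e-04]
top [[509.6, 0.0, 283.4], [0.0, 509.6, 208.7], [0.0, 0.0, 1.0]] [0.247 0.11  1.258]
case [([0.553, -0.208, 0.081], 0.7)]
lid_handle [([0.566, -0.057, 0.128], 0.7)]
lid_hinge [([0.555, -0.207, 0.078], 0.63)]
carousel [([0.506, 0.34, 0.002], 0.79), ([0.218, 0.391, 0.0], 0.59), ([0.444, 0.129, 0.0], 0.57)]
vase [([0.787, 0.136, -0.0], 0.9)]
jar [([0.582, 0.132, -0.0], 0.71)]
comb [([0.303, 0.189, -0.001], 0.66)]
side [[403.8, 0.0, 284.3], [0.0, 403.8, 207.5], [0.0, 0.0, 1.0]] [0.394 0.96  0.678]
case [([0.567, -0.115, 0.0], 0.95)]
lid_handle [([0.572, -0.051, 0.131], 0.56)]
lid_hinge [([0.555, -0.209, 0.08], 0.69)]
carousel [([0.504, 0.334, -0.0], 0.81), ([0.221, 0.396, -0.001], 0.8), ([0.446, 0.124, 0.002], 0.79)]
vase [([0.786, 0.136, -0.002], 0.94)]
jar [([0.582, 0.13, 0.003], 0.64)]
comb [([0.304, 0.189, -0.003], 0.93)]
```

```bash
cat > h.py <<'E'
from cell import get_state, imaging, models
import cv2,numpy as np
from scipy.spatial.transform import Rotation as Ro
def tool():
    s=get_state();q=s['eef_rot'];return np.array(s['tcp_pos']),Ro.from_quat([q[1],q[2],q[3],q[0]])
def world(m,d):
    v,u=np.mgrid[0:420,0:560].astype(float)
    n=cv2.undistortPoints(np.stack([u.ravel(),v.ravel()],1)[:,None],np.array(m['K']),np.array(m['D']))[:,0]
    z=d.ravel()[:,None]
    P=(np.c_[n,np.ones(len(n))]*z-np.array(m['t']))@np.array(m['R'])
    return P.reshape(420,560,3)
def rows(target_p, target_R=None):
    """tool-frame shift in shares of 120mm, turn share of 180 (shift first)"""
    p,R=tool();d=R.inv().apply(np.array(target_p)-p)/.12
    print('total shift',np.round(d,3))
    if target_R is not None: print('turn',np.round((R.inv()*target_R).as_rotvec()/np.pi,4))
E
python3 - <<'E'
import cv2
a=cv2.imread('pics/top0.png');b=cv2.imread('pics/side0.png')
cv2.imwrite('pics/both.png',cv2.resize(cv2.vconcat([a,b])[:, :],(448,672))[:, :]) if 0 else None
cv2.imwrite('pics/a.png',cv2.resize(a,(800,600)))
E
python3 - <<'E'
from h import *
p,d=imaging.grab_frame("top");P=world(imaging.camera_model("top"),d)
# lid top face
for th in("lid","carousel","lid_handle"):
  for r in models.silhouettes(th,"top"):
    M=r['pixels'];Q=P[M&(d>0)]
    z0=np.median(Q[:,2]);K=Q[abs(Q[:,2]-z0)<.006][:,:2].astype(np.float32)
    k=cv2.minAreaRect(K);v,u=np.nonzero(M);print(th,round(r['confidence'],2),len(Q),'z',round(z0,3),np.round(np.percentile(Q[:,2],[2,98]),3),'rect',np.round(k[0],3),np.round(k[1],3),round(k[2],1),'px',u.mean().round(),v.mean().round(),'col',p[M].mean(0).round())
    b=cv2.boxPoints(k);print(np.round(b,3).tolist())
E
```

```text
lid 0.95 6859 z 0.088 [0.082 0.131] rect [ 0.562 -0.116] [0.191 0.212] 83.8 px 380.0 195.0 col [87. 52. 35.]
[[0.44600000977516174, -0.19900000095367432], [0.6579999923706055, -0.22200000286102295], [0.6779999732971191, -0.032999999821186066], [0.46700000762939453, -0.009999999776482582]]
carousel 0.87 1623 z 0.01 [0.001 0.073] rect [0.442 0.13 ] [0.102 0.1  ] 43.0 px 276.0 245.0 col [168. 103. 115.]
[[0.3700000047683716, 0.13199999928474426], [0.4390000104904175, 0.05900000035762787], [0.5130000114440918, 0.12800000607967377], [0.4449999928474426, 0.20100000500679016]]
carousel 0.8 1594 z 0.01 [0.002 0.072] rect [0.504 0.337] [0.102 0.102] 77.2 px 195.0 217.0 col [156. 150. 137.]
[[0.4429999887943268, 0.2980000078678131], [0.5419999957084656, 0.2759999930858612], [0.5640000104904175, 0.375], [0.4650000035762787, 0.39800000190734863]]
carousel 0.72 1762 z 0.01 [0.003 0.073] rect [0.216 0.392] [0.101 0.102] 35.1 px 163.0 333.0 col [ 44. 106.  52.]
[[0.1459999978542328, 0.4050000011920929], [0.20499999821186066, 0.32100000977516174], [0.28700000047683716, 0.3790000081062317], [0.2280000001192093, 0.4620000123977661]]
lid_handle 0.65 6707 z 0.089 [0.084 0.131] rect [ 0.562 -0.116] [0.19  0.213] 83.9 px 380.0 195.0 col [87. 52. 34.]
[[0.44699999690055847, -0.19900000095367432], [0.6579999923706055, -0.22100000083446503], [0.6779999732971191, -0.032999999821186066], [0.46700000762939453, -0.009999999776482582]]
```

View pics/a.png

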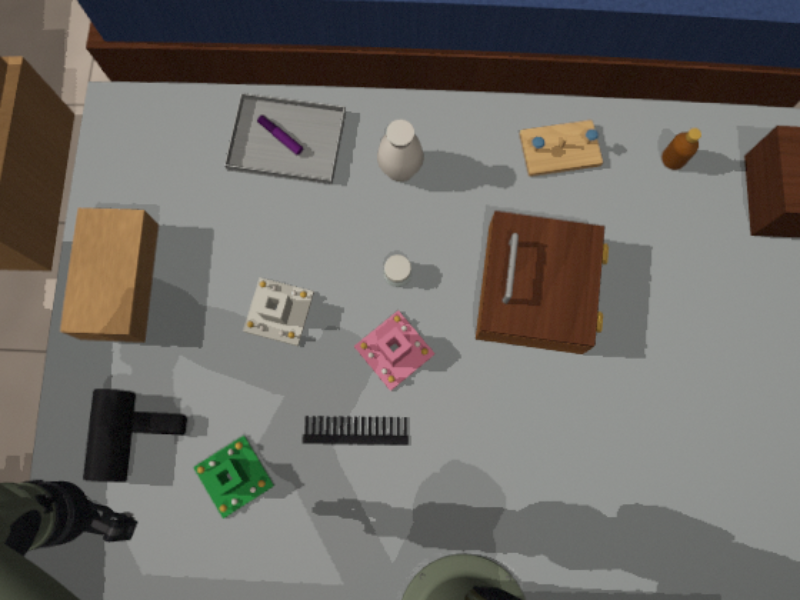

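The top view (800x600) shows the case at (540,280), with its hinges on the right (world -y) and the handle at (512,268). The white carousel is at (275,310), the pink look-alike at (395,348), the green one at (232,477), the jar at (397,267) and the vase at (400,150). The handle should be near (0.568,-0.055,0.129), which fits the network results.

```bash
python3 -m handwheel '[[0,0,0,0,0,-0.034,50],[0,0,0,0,0,-0.034,50],[-0.32,0.27,0,0,0,0,50],[-0.32,0.27,0,0,0,0,50],[-0.32,0.27,0,0,0,0,50],[-0.32,0.27,0,0,0,0,50],[-0.32,0.27,0,0,0,0,50],[-0.32,0.27,0,0,0,0,50]]' 30
python3 -m handwheel '[[-0.32,0.27,0,0,0,0,50],[-0.32,0.27,0,0,0,0,50],[-0.32,0.27,0,0,0,0,50],[-0.32,0.27,0,0,0,0,50],[-0.32,0.27,0,0,0,0,50],[-0.32,0.27,0,0,0,0,50],[0,0,0,0,0,0,50]]'
cat >> h.py <<'E'
C=np.array([.562,-.116,0]);cx=np.array([-.105,-.9945,0]);cy=np.array([.9945,-.105,0])
H=C+.095*cx+[0,0,.0785]
RH=Ro.from_matrix(np.c_[-cx,cy,[0,0,-1]])
E
python3 - <<'E'
from h import *
p,R=tool();print(p,R.as_matrix().round(3).tolist())
im,d=imaging.grab_frame("wrist");m=imaging.camera_model("wrist");P=world(m,d)
g=H-.155*cx+[0,0,.05];print('model handle',g)
print([(np.round(r['location'],3),r['confidence']) for r in models.place_of("lid_handle","wrist")])
M=(abs(P[...,2]-.131)<.006)&(np.linalg.norm(P[...,:2]-g[:2],axis=2)<.09)&(d>0)
k=cv2.minAreaRect(P[M][:,:2].astype(np.float32));print(M.sum(),k, P[M].mean(0),P[M][:,2].max())
rows(g+[0,0,.054],RH)
cv2.imwrite('pics/w1.png',im[:,:,::-1])
E
```

```text
t: 2.0
tcp_pos: [0.3423, 0.2714, 0.3041]
eef_rot: [0.0, 0.743, 0.669, 0.0]
contact_force: [0.7, 0.6, 1.3]
finger_gap: 0.0502
t: 2.88
tcp_pos: [0.5124, 0.0206, 0.3037]
eef_rot: [0.001, 0.745, 0.667, 0.0]
contact_force: [-0.8, 0.5, 0.3]
finger_gap: 0.05
[0.51240999 0.02057422 0.30372189] [[0.11, 0.994, 0.001], [0.994, -0.11, -0.001], [-0.0, 0.001, -1.0]]
model handle [ 0.5683  -0.05633  0.1285 ]
[(array([ 0.566, -0.052,  0.128]), 0.79)]
853 ((0.5393894910812378, -0.05133986473083496), (0.010075145401060581, 0.055230092257261276), 83.503173828125) [ 0.53518783 -0.05032391  0.13238712] 0.13539329369107253
total shift [-0.607  0.551  1.008]
turn [-0.0003 -0.0001 -0.0003]
```

View pics/w1.png

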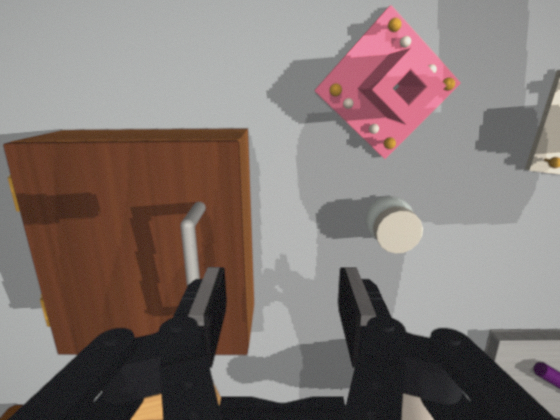

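The handle's bar shows at pixel (190,240), left of the fingers, and its line measures about 2 mm from the model. Next I move over it, go down and grasp.

```bash
python3 -m handwheel '[[-0.3,0.275,0.1,0,0,0,50],[-0.29,0.276,0.1,0,0,0,50],[0,0,0.3,0,0,0,50],[0,0,0.3,0,0,0,50],[0,0,0.2,0,0,0,50],[0,0,0,0,0,0,50],[0,0,0,0,0,0,5],[0,0,0,0,0,0,5]]' 30
python3 -m handwheel '[[0,0,0,0,0,0,0],[0,0,0,0,0,0,0],[0,0,0,0,0,0,0],[0,0,0,0,0,0,0]]' 30
python3 - <<'E'
from h import *
p,R=tool();print(p,get_state()['finger_gap'])
g0=p+R.apply([0,0,.054]);print('grasp',g0)
# rows for the arc: lid dth per row, tool tilt half of it
rel=g0-H;print('rel',rel@cx,rel[2])
N=20;th=1.84/N;k=.5;out=[]
g=lambda t:H+Ro.from_rotvec(cy*t).apply(rel)
T=lambda t:Ro.from_rotvec(cy*t*k)*R
tc=lambda t:g(t)-T(t).apply([0,0,.054])
for i in range(N):
    a,b=i*th,(i+1)*th
    d=T(a).inv().apply(tc(b)-tc(a))/.12
    print([round(float(x),3) for x in d],round(th*k/np.pi,4))
E
```

```text
t: 3.98
tcp_pos: [0.5697, -0.0539, 0.1854]
eef_rot: [0.001, 0.743, 0.669, 0.001]
contact_force: [0.2, -0.3, -1.0]
finger_gap: 0.0143
t: 4.47
tcp_pos: [0.5696, -0.0556, 0.1855]
eef_rot: [0.002, 0.744, 0.669, -0.0]
contact_force: [-2.3, -5.1, 3.1]
finger_gap: 0.0087
[ 0.56963386 -0.05557258  0.18547462] 0.00871843099467299
grasp [ 0.56974344 -0.05577354  0.1314751 ]
rel -0.1557135286170418 0.05297510359959891
[-0.067, 0.0, -0.117] 0.0146
[-0.072, 0.0, -0.114] 0.0146
[-0.078, 0.0, -0.112] 0.0146
[-0.083, 0.0, -0.109] 0.0146
[-0.088, 0.0, -0.106] 0.0146
[-0.093, 0.0, -0.103] 0.0146
[-0.097, 0.0, -0.1] 0.0146
[-0.102, 0.0, -0.096] 0.0146
[-0.106, 0.0, -0.092] 0.0146
[-0.11, 0.0, -0.088] 0.0146
[-0.114, 0.0, -0.084] 0.0146
[-0.118, 0.0, -0.08] 0.0146
[-0.122, 0.0, -0.075] 0.0146
[-0.125, 0.0, -0.07] 0.0146
[-0.128, 0.0, -0.065] 0.0146
[-0.131, 0.0, -0.06] 0.0146
[-0.134, 0.0, -0.055] 0.0146
[-0.136, 0.0, -0.05] 0.0146
[-0.138, 0.0, -0.045] 0.0146
[-0.14, 0.0, -0.039] 0.0146
```

```bash
python3 -m handwheel '[[-0.067,0,-0.117,0,0.0146,0,0],[-0.072,0,-0.114,0,0.0146,0,0],[-0.078,0,-0.112,0,0.0146,0,0],[-0.083,0,-0.109,0,0.0146,0,0],[-0.088,0,-0.106,0,0.0146,0,0],[-0.093,0,-0.103,0,0.0146,0,0],[-0.097,0,-0.1,0,0.0146,0,0],[-0.102,0,-0.096,0,0.0146,0,0]]' 30
python3 - <<'E'
from h import *
p,R=tool();g=p+R.apply([0,0,.054]);r=g-H
print('lid est',np.degrees(np.arctan2(.053,-.1557)-np.arctan2(r[2],r@cx)),np.hypot(r[2],r@cx),'want',np.degrees(8*.092), get_state()['joint_pos'])
im,d=imaging.grab_frame("side");cv2.imwrite('pics/s1.png',im[:,:,::-1])
E
```

```text
t: 5.48
tcp_pos: [0.5598, -0.1479, 0.2727]
eef_rot: [-0.123, 0.73, 0.658, 0.139]
contact_force: [2.3, 5.4, 1.7]
finger_gap: 0.0087
lid est 41.319222083922625 0.16594680459014438 want 42.16969372162859 [-0.52192777  0.47938512 -0.08624011  1.15929855  0.34094728 -0.44437303]
```

View pics/s1.png

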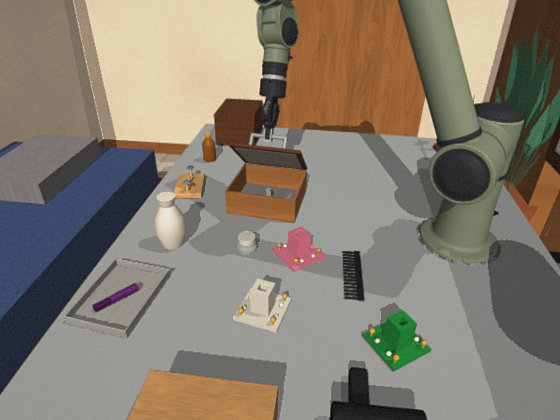

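The lid is following, about 41° open, with the handle in the jaws at (268,140) and the spindle visible at (268,192). I continue the arc.

```bash
python3 -m handwheel '[[-0.106,0,-0.092,0,0.0146,0,0],[-0.11,0,-0.088,0,0.0146,0,0],[-0.114,0,-0.084,0,0.0146,0,0],[-0.118,0,-0.08,0,0.0146,0,0],[-0.122,0,-0.075,0,0.0146,0,0],[-0.125,0,-0.07,0,0.0146,0,0],[-0.128,0,-0.065,0,0.0146,0,0],[-0.131,0,-0.06,0,0.0146,0,0]]' 30
python3 -m handwheel '[[-0.134,0,-0.055,0,0.0146,0,0],[-0.136,0,-0.05,0,0.0146,0,0],[-0.138,0,-0.045,0,0.0146,0,0],[-0.14,0,-0.039,0,0.0146,0,0],[0,0,0,0,0,0,0]]'
python3 - <<'E'
from h import *
p,R=tool();g=p+R.apply([0,0,.054]);r=g-H
print('lid est',np.degrees(np.arctan2(.053,-.1557)-np.arctan2(r[2],r@cx)),np.hypot(r[2],r@cx), get_state()['joint_pos'])
E
```

```text
t: 6.52
tcp_pos: [0.5456, -0.2824, 0.2814]
eef_rot: [-0.239, 0.694, 0.624, 0.27]
contact_force: [-0.2, -0.4, 11.6]
finger_gap: 0.0087
t: 7.15
tcp_pos: [0.5387, -0.3459, 0.2487]
eef_rot: [-0.294, 0.668, 0.598, 0.332]
contact_force: [-0.6, -6.5, 16.4]
finger_gap: 0.0085
lid est 105.32492153141779 0.16608213529957896 [-0.8952879   0.98360034  0.52909701  1.86139756  0.6004484  -1.02599684]
```

```bash
python3 -m handwheel '[[0,0,0,0,0,0,24],[0,0,0,0,0,0,24],[0,0,0,0,0,0,24],[0,0,-0.3,0,0,0,24],[0,0,-0.4,0,0,0,24],[0,0,-0.4,0,0,0,24],[0,0,0,0,0,0,40]]'
python3 - <<'E'
from h import *
p,R=tool();print(p)
for c in("top","side"):
  im,d=imaging.grab_frame(c);P=world(imaging.camera_model(c),d)
  for th in("lid_handle","spindle_seat"):print(c,th,[(np.round(r['location'],3),r['confidence']) for r in models.place_of(th,c)])
  if c=='top':cv2.imwrite('pics/t2.png',cv2.resize(im[140:280,300:460,::-1],None,fx=4,fy=4))
print('expected handle',H+.091*cx+[0,0,.135])
# white carousel
im,d=imaging.grab_frame("top");P=world(imaging.camera_model("top"),d)
S=(d>0)&(P[...,2]>.055)&(P[...,2]<.085)&(np.linalg.norm(P[...,:2]-[.504,.337],axis=2)<.06)
k=cv2.minAreaRect(P[S][:,:2].astype(np.float32));print('hub',S.sum(),k,np.median(P[S][:,2]))
rows(p+[0,0,.15],None)
E
```

```text
t: 8.02
tcp_pos: [0.5101, -0.4229, 0.3122]
eef_rot: [-0.279, 0.675, 0.598, 0.329]
contact_force: [-0.2, -0.2, -0.9]
finger_gap: 0.0395
[ 0.51014317 -0.42291366  0.31220909]
top lid_handle [(array([ 0.54 , -0.299,  0.213]), 0.95), (array([ 0.783,  0.137, -0.001]), 0.66), (array([ 0.553, -0.208,  0.082]), 0.16)]
top spindle_seat [(array([ 0.563, -0.117,  0.01 ]), 0.39), (array([ 0.556, -0.206,  0.081]), 0.23)]
side lid_handle [(array([ 0.545, -0.297,  0.218]), 0.94)]
side spindle_seat [(array([ 0.561, -0.115,  0.008]), 0.55)]
expected handle [ 0.54247  -0.300977  0.2135  ]
hub 296 ((0.5027812719345093, 0.3364846110343933), (0.04260839894413948, 0.042494997382164), 78.03191375732422) 0.06956496040203244
total shift [ 0.976  0.006 -0.809]
```

View pics/t2.png

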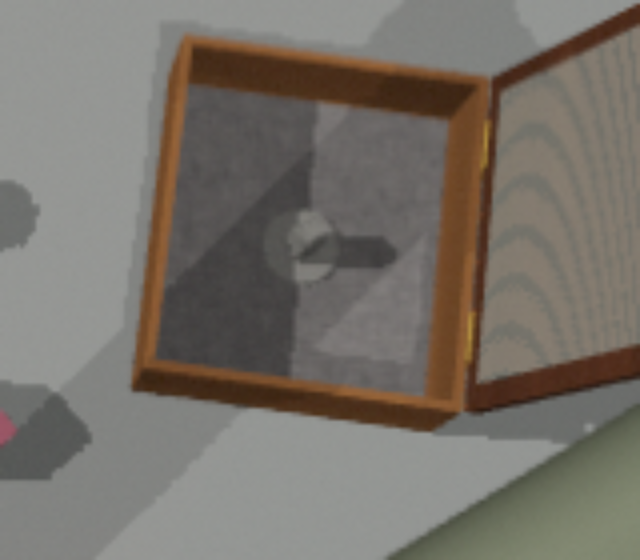

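The top view crop shows the lid back on its stop at right and the spindle standing at (312,245) in the case. The networks put the handle at the expected stop position. Next I go up, untilt, and look straight down at the spindle.

```bash
python3 -m handwheel '[[0.325,0,-0.27,0,0,0,40],[0.325,0,-0.27,0,0,0,40],[0.325,0,-0.27,0,0,0,40],[0,0,0,0,-0.0585,0,40],[0,0,0,0,-0.0585,0,40],[0,0,0,0,-0.0585,0,40],[0,0,0,0,-0.0585,0,40],[0,0,0,0,-0.0585,0,60]]'
python3 - <<'E'
from h import *
p,R=tool();print(p)
rows([.555,-.116,.30],RH)
E
```

```text
t: 9.38
tcp_pos: [0.4843, -0.3756, 0.426]
eef_rot: [0.044, 0.762, 0.646, -0.013]
contact_force: [-0.9, -0.2, -0.2]
finger_gap: 0.0568
[ 0.48425763 -0.37557167  0.42595372]
total shift [2.306 0.177 0.884]
turn [ 0.0151  0.0251 -0.0192]
```

```bash
python3 -m handwheel '[[0,0,0,0.0151,0.0251,-0.0192,60],[0.4,0.07,0,0,0,0,60],[0.4,0.07,0,0,0,0,60],[0.4,0.07,0,0,0,0,60],[0.4,0.07,0.3,0,0,0,60],[0.4,0.07,0.3,0,0,0,60],[0.2,0.01,0.45,0,0,0,60],[0,0,0,0,0,0,60]]'
python3 - <<'E'
from h import *
p,R=tool();print(p)
rows([.555,-.116,.30],RH)
im,d=imaging.grab_frame("wrist");m=imaging.camera_model("wrist");P=world(m,d)
print('cam',-m['R'].T@m['t'])
c=np.array([.562,-.116])
B=(d>0)&(np.linalg.norm(P[...,:2]-c,axis=2)<.03)
print('zs',np.histogram(P[B][:,2],bins=np.arange(-.005,.07,.005)))
S=B&(P[...,2]>.035)
if S.sum():
  print('spindle upper',S.sum(),cv2.minAreaRect(P[S][:,:2].astype(np.float32)),P[S].mean(0))
v,u=np.nonzero(B);v0,u0=int(v.mean()),int(u.mean());print(u0,v0)
cv2.imwrite('pics/w2.png',cv2.resize(im[max(0,v0-50):v0+50,u0-65:u0+65,::-1],None,fx=5,fy=5,interpolation=cv2.INTER_CUBIC))
E
```

```text
t: 10.38
tcp_pos: [0.5521, -0.1142, 0.2965]
eef_rot: [-0.007, 0.742, 0.67, -0.0]
contact_force: [-1.2, -0.3, 0.7]
finger_gap: 0.0599
[ 0.55209151 -0.11418697  0.29645295]
total shift [-0.012  0.025 -0.03 ]
turn [-0.0034 -0.0027  0.0012]
cam [ 0.46977579 -0.10824808  0.37065709]
zs (array([   0,    0,  491, 1596,   61,   23,   25,   23,   26,   33,   70,
        123,  100,    0,    0]), array([-0.005,  0.   ,  0.005,  0.01 ,  0.015,  0.02 ,  0.025,  0.03 ,
        0.035,  0.04 ,  0.045,  0.05 ,  0.055,  0.06 ,  0.065,  0.07 ]))
spindle upper 4034 ((0.5519866347312927, -0.1089666336774826), (0.03977610170841217, 0.04270803555846214), 9.782459259033203) [ 0.54708045 -0.11101807  0.27616755]
290 307
```

View pics/w2.png

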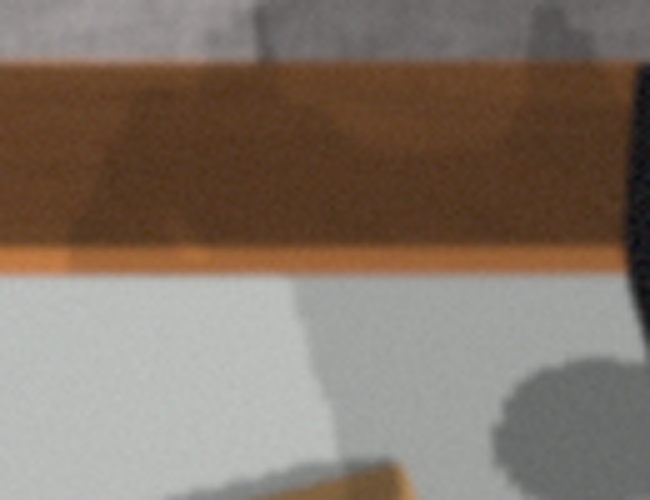

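That crop missed the spindle because finger pixels skewed the mean. I redo it with a height filter.

Run:
```python
from h import *
im,d=imaging.grab_frame("wrist");m=imaging.camera_model("wrist");P=world(m,d)
c=np.array([.562,-.116]);Z=P[...,2]
B=(d>0)&(np.linalg.norm(P[...,:2]-c,axis=2)<.03)&(Z<.07)
for lo,hi in((.018,.042),(.047,.06),(.052,.06)):
  S=B&(Z>lo)&(Z<hi);print(lo,S.sum(),cv2.minAreaRect(P[S][:,:2].astype(np.float32)),P[S].mean(0).round(4))
v,u=np.nonzero(B);v0,u0=int(v.mean()),int(u.mean());print(u0,v0)
cv2.imwrite('pics/w3.png',cv2.resize(im[v0-40:v0+40,u0-50:u0+50,::-1],None,fx=7,fy=7,interpolation=cv2.INTER_CUBIC))
S=B&(Z>.018)
for v in range(420):
  q=np.nonzero(S[v])[0]
  if len(q):print(v,q.min(),q.max(),end='; ')
```

```text
0.018 120 ((0.558657169342041, -0.11581277847290039), (0.02105294167995453, 0.01037214882671833), 71.50241088867188) [ 0.558  -0.1172  0.0305]
0.047 261 ((0.5640740990638733, -0.11755943298339844), (0.01569235883653164, 0.015687890350818634), 25.861482620239258) [ 0.5627 -0.1176  0.0524]
0.052 158 ((0.5638561844825745, -0.11776041239500046), (0.012417565099895, 0.011790984310209751), 23.351917266845703) [ 0.5635 -0.1177  0.0544]
282 176
172 282 284; 173 281 285; 174 279 285; 175 277 286; 176 276 286; 177 274 287; 178 272 288; 179 271 288; 180 271 289; 181 271 289; 182 271 290; 183 271 291; 184 271 291; 185 271 291; 186 271 291; 187 270 291; 188 271 291; 189 272 292; 190 272 292; 191 273 292; 192 274 292; 193 274 290; 194 275 289; 195 275 287; 196 276 285; 197 277 284; 198 277 282; 199 278 280;
```

View pics/w3.png

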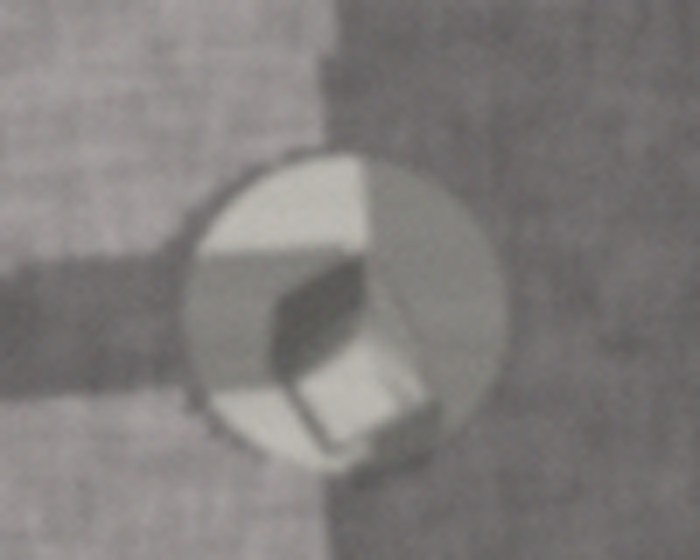

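The spindle is clear at the crop centre: its top face runs from (298,383) by (370,335) and (425,395) to (345,445), and it is turned from the case. I project those corners for its yaw and centre, and work out the carousel grasp.

Run:
```python
from h import *
m=imaging.camera_model("wrist")
q=np.array([[298,383],[370,335],[425,395],[345,445]],float)/7+[282-50,176-40]-.5+.5/7
n=cv2.undistortPoints(q[:,None],np.array(m['K']),np.array(m['D']))[:,0]
Rc,o=np.array(m['R']),-np.array(m['R']).T@m['t']
r=np.c_[n,np.ones(4)]@Rc
X=o+r*((.052-o[2])/r[:,2])[:,None];print(X.round(4),X.mean(0))
e=np.roll(X,-1,0)-X;print(np.degrees(np.arctan2(e[:,1],e[:,0]))%90,np.linalg.norm(e,axis=1))
p,R=tool();print(p)
yc=np.radians(78.0-90)   # carousel yaw
for a in (np.radians(78),):
  tx=np.array([np.cos(a),np.sin(a),0]);RC=Ro.from_matrix(np.c_[tx,np.cross([0,0,-1],tx),[0,0,-1]])
  rows([.503,.3365,.30],RC)
  d=RC.inv().apply(np.array([.503,.3365,.30])-p)/.12;print(d)
```

```text
[[ 0.563  -0.1241  0.052 ]
 [ 0.5575 -0.114   0.052 ]
 [ 0.5664 -0.1076  0.052 ]
 [ 0.5722 -0.1188  0.052 ]] [ 0.56475976 -0.11611408  0.052     ]
[28.52912585 35.57904553 27.13728677 29.75923982] [0.0115474  0.01101208 0.01267463 0.01062341]
[ 0.55495158 -0.11734213  0.30134479]
total shift [ 3.716 -0.825  0.034]
turn [-0.0005 -0.0018  0.0334]
[ 3.60936044 -1.209795    0.01120656]
```

```bash
python3 -m handwheel '[[0,0,0,-0.0005,-0.0018,0.0334,85],[0.4,-0.134,0,0,0,0,85],[0.4,-0.134,0,0,0,0,85],[0.4,-0.134,0,0,0,0,85],[0.4,-0.134,0,0,0,0,85],[0.4,-0.134,0,0,0,0,85],[0.4,-0.134,0,0,0,0,85],[0.4,-0.134,0,0,0,0,85]]' 
python3 -m handwheel '[[0.4,-0.134,0,0,0,0,85],[0.4,-0.134,0.2,0,0,0,85],[0,0,0.3,0,0,0,85],[0,0,0,0,0,0,85]]'
python3 - <<'E'
from h import *
im,d=imaging.grab_frame("wrist");m=imaging.camera_model("wrist");P=world(m,d);Z=P[...,2]
N=np.linalg.norm(P[...,:2]-[.503,.3365],axis=2)
for lo,hi,r in((.06,.08,.035),(.002,.015,.08)):
  S=(d>0)&(Z>lo)&(Z<hi)&(N<r);k=cv2.minAreaRect(P[S][:,:2].astype(np.float32));print(S.sum(),k,np.median(Z[S]))
a=np.radians(78);tx=np.array([np.cos(a),np.sin(a),0]);RC=Ro.from_matrix(np.c_[tx,np.cross([0,0,-1],tx),[0,0,-1]])
print(tool()[0]);rows([.503,.3365,.110],RC)
cv2.imwrite('pics/w4.png',im[:,:,::-1])
E
```

```text
t: 11.48
tcp_pos: [0.5168, 0.2354, 0.3039]
eef_rot: [0.001, 0.778, 0.628, 0.003]
contact_force: [-0.1, -0.5, 0.2]
finger_gap: 0.0846
t: 11.98
tcp_pos: [0.5037, 0.3346, 0.2405]
eef_rot: [-0.0, 0.778, 0.629, -0.001]
contact_force: [-0.7, -0.2, 0.1]
finger_gap: 0.0849
3074 ((0.5048191547393799, 0.3366270065307617), (0.041998229920864105, 0.04264717921614647), 77.68484497070312) 0.0721283430603281
15165 ((0.5028144717216492, 0.3363570272922516), (0.15925483405590057, 0.1596316248178482), 82.08419036865234) 0.008519981776619272
[0.50455478 0.33458839 0.24213608]
total shift [ 0.012 -0.017  1.101]
turn [ 0.0003 -0.0002 -0.0007]
```

View pics/w4.png

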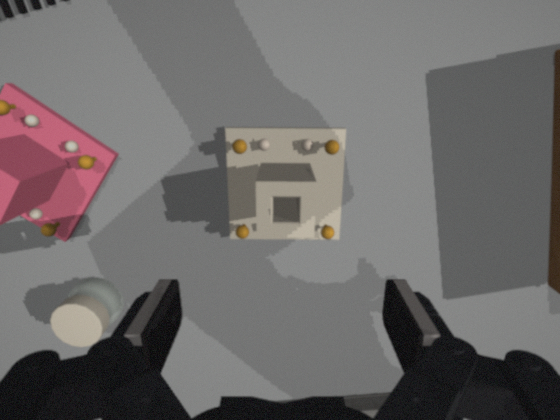

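The white carousel's hub is centred between the fingers (bore at (287,208)), squared to the jaws. The earrings are at the corners, clear of the finger paths.

```bash
python3 -m handwheel '[[0.012,-0.009,0.35,0,0,0,85],[0,0,0.35,0,0,0,85],[0,0,0.25,0,0,0,85],[0,0,0.15,0,0,0,85],[0,0,0,0,0,0,85],[0,0,0,0,0,0,35],[0,0,0,0,0,0,35],[0,0,0,0,0,0,35]]' 40
python3 -m handwheel '[[0,0,0,0,0,0,35],[0,0,0,0,0,0,35],[0,0,0,0,0,0,35],[0,0,-0.05,0,0,0,35],[0,0,-0.25,0,0,0,35],[0,0,-0.4,0,0,0,35],[0,0,-0.4,0,0,0,35],[0,0,-0.4,0,0,0,35]]' 40
python3 - <<'E'
from h import *
p,R=tool();print(p,get_state()['finger_gap'])
im,d=imaging.grab_frame("side");P=world(imaging.camera_model("side"),d)
print([(np.round(r['location'],3),r['confidence']) for r in models.place_of("carousel","side")])
cv2.imwrite('pics/s2.png',im[:,:,::-1])
im,d=imaging.grab_frame("wrist");m=imaging.camera_model("wrist");P=world(m,d)
print([(np.round(r['location'],3),r['confidence']) for r in models.place_of("carousel","wrist")])
# in-hand: tool-frame points
T=R.inv().apply((P-p).reshape(-1,3)).reshape(P.shape)
S=(d>0)&(abs(T[...,0])<.055)&(abs(T[...,1])<.09)&(T[...,2]>.08)&(T[...,2]<.2)
print(np.histogram(T[S][:,2],bins=np.arange(.08,.2,.005)))
a=np.radians(117);tx=np.array([np.cos(a),np.sin(a),0]);RP=Ro.from_matrix(np.c_[tx,np.cross([0,0,-1],tx),[0,0,-1]])
d=RP.inv().apply(np.array([.5635,-.1165,.26])-p)/.12;print(d)
rows(p,RP)
E
```

```text
t: 13.02
tcp_pos: [0.5037, 0.3372, 0.1103]
eef_rot: [0.0, 0.777, 0.629, 0.001]
contact_force: [-0.5, -1.3, 4.6]
finger_gap: 0.0414
t: 14.02
tcp_pos: [0.5023, 0.3367, 0.2903]
eef_rot: [-0.0, 0.777, 0.629, -0.0]
contact_force: [1.9, 0.3, -2.3]
finger_gap: 0.0414
[0.50227937 0.33665289 0.29031712] 0.04140936440881503
[(array([ 0.219,  0.396, -0.   ]), 0.75), (array([0.441, 0.126, 0.006]), 0.68), (array([0.503, 0.332, 0.179]), 0.59)]
[(array([0.446, 0.13 , 0.001]), 0.72), (array([0.505, 0.337, 0.183]), 0.7)]
(array([1295,  435,  898, 8409, 7345,  236,    0,    0,    0,    0,    0,
          0,    0,    0,    0,    0,    0,    0,    0,    0,    0,    0,
          0]), array([0.08 , 0.085, 0.09 , 0.095, 0.1  , 0.105, 0.11 , 0.115, 0.12 ,
       0.125, 0.13 , 0.135, 0.14 , 0.145, 0.15 , 0.155, 0.16 , 0.165,
       0.17 , 0.175, 0.18 , 0.185, 0.19 , 0.195]))
[-3.59629802 -1.25982603  0.25264266]
total shift [-0.004 -0.005 -0.005]
turn [ 0.0007 -0.0003 -0.2169]
```

View pics/s2.png

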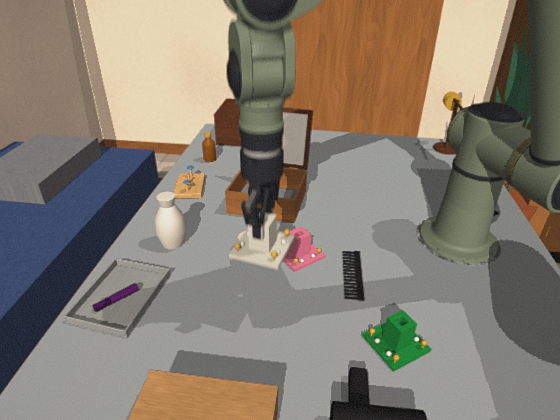

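The side view shows the carousel held level at (262,245), with the lid still open at (295,135). I turn it 39° and carry it over the spindle.

```bash
python3 -m handwheel '[[0,0,0,0,0,-0.0434,35],[0,0,0,0,0,-0.0434,35],[0,0,0,0,0,-0.0434,35],[0,0,0,0,0,-0.0434,35],[0,0,0,0,0,-0.0434,35],[-0.3,-0.105,0,0,0,0,35],[-0.4,-0.14,0,0,0,0,35],[-0.4,-0.14,0,0,0,0,35]]' 40
python3 -m handwheel '[[-0.4,-0.14,0,0,0,0,35],[-0.4,-0.14,0,0,0,0,35],[-0.4,-0.14,0,0,0,0,35],[-0.4,-0.14,0,0,0,0,35],[-0.4,-0.14,0,0,0,0,35],[-0.3,-0.105,0.1,0,0,0,35],[-0.19,-0.07,0.15,0,0,0,35],[0,0,0,0,0,0,35]]' 40
cat > chk.py <<'E'
from h import *
s=get_state();p,R=tool();print(p,s['joint_pos'],s['finger_gap'])
a=np.radians(117);tx=np.array([np.cos(a),np.sin(a),0]);RP=Ro.from_matrix(np.c_[tx,np.cross([0,0,-1],tx),[0,0,-1]])
rows([.5635,-.1165,p[2]],RP)
im,d=imaging.grab_frame("wrist");m=imaging.camera_model("wrist");P=world(m,d)
print('wrist',[(np.round(r['location'],3),r['confidence']) for r in models.place_of("carousel","wrist")])
im2,d2=imaging.grab_frame("side")
for th in("carousel","spindle_seat"):print('side',th,[(np.round(r['location'],3),round(r['confidence'],2)) for r in models.place_of(th,"side")])
im3,d3=imaging.grab_frame("top");P=world(imaging.camera_model("top"),d3)
z0=p[2]-.110
S=(d3>0)&(abs(P[...,2]-z0-.005)<.008)&(np.linalg.norm(P[...,:2]-p[:2],axis=2)<.08)
print('tray top view',S.sum(),cv2.minAreaRect(P[S][:,:2].astype(np.float32)))
E
python3 - <<'E'
from chk import *
cv2.imwrite('pics/c1.png',np.hstack([cv2.resize(im,(400,300)),cv2.resize(im2[100:250,180:380],(400,300))])[:,:,::-1])
E
```

```text
t: 15.22
tcp_pos: [0.5204, 0.1968, 0.2865]
eef_rot: [-0.001, 0.522, 0.853, -0.001]
contact_force: [1.3, -0.2, -1.0]
finger_gap: 0.0417
t: 16.23
tcp_pos: [0.5619, -0.1167, 0.2552]
eef_rot: [-0.003, 0.524, 0.852, -0.0]
contact_force: [-0.7, 0.2, -0.9]
finger_gap: 0.0417
[ 0.56185904 -0.11665621  0.25517206] [-3.33500222e-01  4.09500065e-01 -1.98456587e-01  9.69198781e-01
  4.20691375e-04 -8.02008662e-01] 0.0416946629930745
total shift [-0.005  0.013 -0.   ]
turn [-0.0013 -0.0015 -0.0009]
wrist [(array([ 0.557, -0.116,  0.145]), 0.57)]
side carousel [(array([0.218, 0.392, 0.001]), 0.86), (array([ 0.564, -0.117,  0.147]), 0.72), (array([0.44 , 0.126, 0.003]), 0.55)]
side spindle_seat [(array([ 0.563, -0.113,  0.006]), 0.41)]
tray top view 457 ((0.5566165447235107, -0.10013364255428314), (0.10099750757217407, 0.06847899407148361), 26.515565872192383)
```

View pics/c1.png

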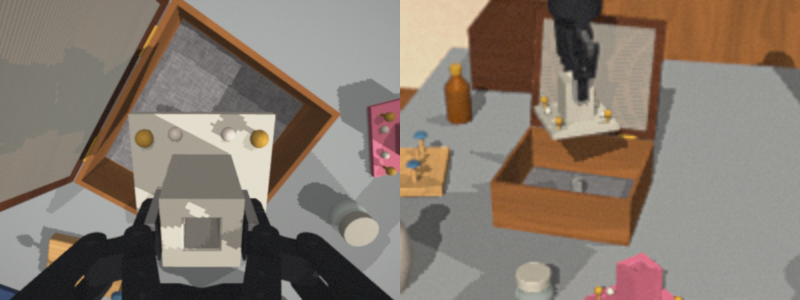

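The carousel is held over the spindle with its tray at 26.5°, against roughly 27° for the spindle. I check where the hub sits in the hand before lowering.

Run:
```python
from chk import *
P=world(m,d);T=R.inv().apply((P-p).reshape(-1,3)).reshape(P.shape)
S=(d>0)&(abs(T[...,0])<.019)&(abs(T[...,1])<.035)&(T[...,2]>.030)&(T[...,2]<.05)
t=T[S];print(S.sum(),np.median(t,0),np.percentile(t[:,1],[1,99]),np.percentile(t[:,0],[1,99]))
print(np.histogram(t[:,2],bins=8))
```

```text
[ 0.56388961 -0.1146852   0.25914961] [-3.29141011e-01  4.04706721e-01 -1.95059030e-01  9.70287814e-01
  5.94170524e-04 -8.02055235e-01] 0.041445176445869446
total shift [-0.012 -0.01  -0.   ]
turn [0.0003 0.     0.0005]
wrist [(array([ 0.56 , -0.113,  0.144]), 0.93)]
side carousel [(array([ 0.564, -0.116,  0.148]), 0.77), (array([0.44 , 0.128, 0.006]), 0.76), (array([0.219, 0.394, 0.001]), 0.65)]
side spindle_seat [(array([ 0.562, -0.116,  0.01 ]), 0.36)]
tray top view 573 ((0.5567407011985779, -0.10189816355705261), (0.10022833943367004, 0.06959078460931778), 26.83357810974121)
10082 [ 8.73991216e-05 -4.59072265e-03  3.96690620e-02] [-0.02126623  0.02094575] [-0.01868025  0.0186661 ]
(array([ 659, 6729,  805,  391,  409,  371,  366,  352]), array([0.03712315, 0.03873268, 0.04034222, 0.04195175, 0.04356128,
       0.04517082, 0.04678035, 0.04838989, 0.04999942]))
```

```bash
python3 -m handwheel '[[-0.006,0,0.2,0,0,0,35],[0,0,0.25,0,0,0,35],[0,0,0.2,0,0,0,35],[0,0,0.1,0,0,0,35],[0,0,0,0,0,0,35]]' 40
python3 -m handwheel '[[0,0,0.05,0,0,0,35],[0,0,0.05,0,0,0,35],[0,0,0,0,0,0,35]]' 40
python3 -m handwheel '[[0,0,0.03,0,0,0,35],[0,0,0.03,0,0,0,35],[0,0,0,0,0,0,35]]' 40
```

```text
t: 17.45
tcp_pos: [0.5638, -0.1161, 0.1683]
eef_rot: [-0.001, 0.522, 0.853, 0.0]
contact_force: [1.0, 1.0, -1.5]
finger_gap: 0.0412
t: 17.82
tcp_pos: [0.564, -0.1162, 0.1566]
eef_rot: [-0.0, 0.522, 0.853, 0.0]
contact_force: [-0.5, 0.2, -1.5]
finger_gap: 0.0413
t: 18.2
tcp_pos: [0.564, -0.1162, 0.1492]
eef_rot: [-0.0, 0.522, 0.853, 0.0]
contact_force: [0.1, -0.2, -1.3]
finger_gap: 0.0414
```

The force stays near zero with the underside 13 mm below the spindle's top, so the spindle has entered the bore. I continue down.

```bash
python3 -m handwheel '[[0,0,0.06,0,0,0,35],[0,0,0.06,0,0,0,35],[0,0,0,0,0,0,35]]' 40
python3 -m handwheel '[[0,0,0.04,0,0,0,35],[0,0,0.03,0,0,0,35],[0,0,0.02,0,0,0,35],[0,0,0,0,0,0,35]]' 40
```

```text
t: 18.58
tcp_pos: [0.5639, -0.1162, 0.1342]
eef_rot: [-0.0, 0.522, 0.853, 0.0]
contact_force: [-0.3, 0.1, -1.2]
finger_gap: 0.0414
t: 19.08
tcp_pos: [0.5641, -0.1163, 0.1241]
eef_rot: [-0.0, 0.522, 0.853, 0.0]
contact_force: [-0.7, 0.6, -2.8]
finger_gap: 0.0414
```

```bash
python3 -m handwheel '[[0,0,0.015,0,0,0,35],[0,0,0.015,0,0,0,35],[0,0,0,0,0,0,35]]' 40
python3 -m handwheel '[[0,0,0.01,0,0,0,35],[0,0,0.01,0,0,0,35],[0,0,0,0,0,0,35]]' 40
```

```text
t: 19.45
tcp_pos: [0.5641, -0.1163, 0.1205]
eef_rot: [0.0, 0.522, 0.853, 0.0]
contact_force: [-0.8, -0.6, -2.0]
finger_gap: 0.0415
t: 19.82
tcp_pos: [0.5641, -0.1163, 0.1203]
eef_rot: [0.0, 0.522, 0.853, 0.0]
contact_force: [-7.0, 0.2, 14.7]
finger_gap: 0.0415
```

At TCP z 0.120 the force rises to 15 N, which is the seat at the expected height. Now I let go, retract and check.

```bash
python3 -m handwheel '[[0,0,-0.005,0,0,0,60],[0,0,0,0,0,0,60],[0,0,0,0,0,0,60],[0,0,0,0,0,0,60],[0,0,-0.15,0,0,0,60],[0,0,-0.3,0,0,0,60],[0,0,-0.4,0,0,0,60],[0,0,-0.4,0,0,0,60]]' 40
python3 -m handwheel '[[0,-0.3,-0.1,0,0,0,60],[0,-0.4,0,0,0,0,60],[0,-0.4,0,0,0,0,60],[0,0,0,0,0,0,60]]' 40
python3 - <<'E'
from h import *
print(tool()[0],get_state()['contact_force'])
im,d=imaging.grab_frame("top");P=world(imaging.camera_model("top"),d);Z=P[...,2]
for th in("carousel","lid_handle","vase","jar","comb"):print('top',th,[(np.round(r['location'],3),round(r['confidence'],2)) for r in models.place_of(th,"top")])
N=np.linalg.norm(P[...,:2]-[.563,-.116],axis=2)
S=(d>0)&(Z>.072)&(Z<.09)&(N<.035);print('hub',S.sum(),cv2.minAreaRect(P[S][:,:2].astype(np.float32)),np.median(Z[S]))
S=(d>0)&(Z>.012)&(Z<.024)&(N<.085);print('tray',S.sum(),cv2.minAreaRect(P[S][:,:2].astype(np.float32)),np.median(Z[S]))
im2,_=imaging.grab_frame("side")
for th in("carousel","lid_handle"):print('side',th,[(np.round(r['location'],3),round(r['confidence'],2)) for r in models.place_of(th,"side")])
cv2.imwrite('pics/f.png',np.hstack([cv2.resize(im[120:300,270:510],(400,300)),cv2.resize(im2[90:240,180:380],(400,300))])[:,:,::-1])
E
```

```text
t: 20.82
tcp_pos: [0.5639, -0.1163, 0.2701]
eef_rot: [-0.0, 0.522, 0.853, 0.0]
contact_force: [1.2, -0.4, -0.4]
finger_gap: 0.0598
t: 21.32
tcp_pos: [0.4441, -0.1769, 0.2809]
eef_rot: [-0.001, 0.524, 0.852, 0.0]
contact_force: [0.9, 0.1, -0.1]
finger_gap: 0.0601
[ 0.44410385 -0.17691626  0.28086482] [ 0.9085079   0.11114388 -0.10797308]
top carousel [(array([ 0.568, -0.116,  0.014]), 0.73), (array([0.217, 0.393, 0.001]), 0.61), (array([0.445, 0.127, 0.003]), 0.6)]
top lid_handle []
top vase [(array([ 0.786,  0.139, -0.   ]), 0.61)]
top jar [(array([0.583, 0.128, 0.001]), 0.78)]
top comb [(array([0.3  , 0.188, 0.002]), 0.89)]
hub 262 ((0.5634658336639404, -0.11630478501319885), (0.04318540543317795, 0.04310125485062599), 26.338890075683594) 0.08003204811792457
tray 979 ((0.561269998550415, -0.11559279263019562), (0.1361590027809143, 0.14130306243896484), 67.85509490966797) 0.017889125785924234
side carousel [(array([0.443, 0.125, 0.004]), 0.87), (array([ 0.218,  0.396, -0.001]), 0.7), (array([ 0.565, -0.115,  0.012]), 0.63), (array([ 0.543, -0.297,  0.218]), 0.27)]
side lid_handle [(array([ 0.547, -0.298,  0.216]), 0.59)]
```

View pics/f.png

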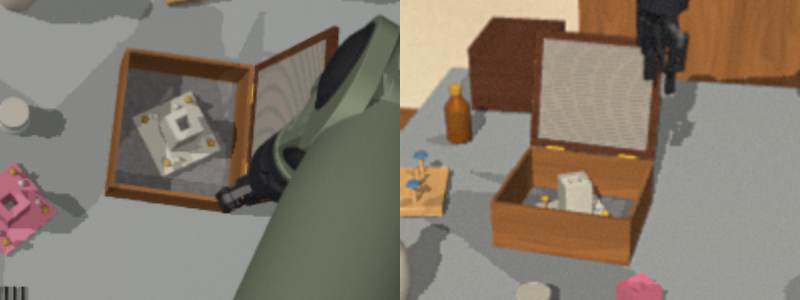

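Hub top at z 0.080 and tray top at 0.018 are both exact for a seated carousel. The lid is on its stop, and the vase, jar and comb are in place. I move the arm a little farther from the lid and hand in.

```bash
python3 -m handwheel '[[0.3,0,-0.1,0,0,0,60],[0.3,0,-0.1,0,0,0,60],[0,0,0,0,0,0,60],[0,0,0,0,0,0,60]]' 40 && python3 -c "
from cell import manip;print(manip.close_job())"
```

```text
t: 22.28
tcp_pos: [0.4144, -0.1124, 0.305]
eef_rot: [0.001, 0.522, 0.853, 0.0]
contact_force: [0.5, -0.1, 0.1]
finger_gap: 0.0599
the job is handed in; nothing more can be done
None
```

I opened the lid by its handle along the hinge arc until it rested on its stop. I then gripped the white carousel by its hub, turned it 39° to match the spindle (about 27°) and lowered it until it seated. After letting go I moved the arm clear and handed the job in at about 22 s. No verdict was reported.

**Last checks:**
- **Carousel:** the hub top is at z 0.080 and the tray top at 0.018, which is what a seated carousel should read. Its centre is about 1 mm from my spindle estimate. The networks put the carousel's origin 2–4 mm higher and up to 5 mm off sideways, which is about their stated accuracy.
- **Lid:** the side camera puts the handle where it should be with the lid on its stop, to within 5 mm. The top camera missed it in the last check because the arm was in the way, but saw it there just after I released the lid.
- **Bystanders:** the vase, jar and comb are within about 4 mm of where they started.
- **Contact:** the force on the arm was near zero at hand-in.

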